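Lock the lasting post into the work stump

TASK

Take the lasting post out of its wooden storage block and fix it on the work stump: pass its T-foot through the slot in the steel plate, press it down against the spring inside, give it a quarter turn to its stop and let it rise so that the foot catches in the cross groove under the plate. The foot turns only one way; which way differs from stump to stump and can only be felt. Let go with the post standing upright and locked, and leave the sandal, hammer, jar and tray where they are.

Things in the scene. Friction and masses are not known exactly. Their poses are not given: they have to be found in the camera images.
- post_head (a point): Loose lasting post, 115 mm tall, about 0.2 kg, standing upright in the storage block. This point is the centre of its dark wooden cross head (70 long in x, 24 wide in y, 32 mm high; a thin red pad, 66 by 20 by 4 mm, caps it up to 19 mm above this point). Grip it across the 24 mm. x runs along the head and the foot bar below it, z up the post; a half turn about z looks the same.
- post_foot (a point): Centre of the post's steel T-foot, 91 mm below post_head on the post's axis: a bar 56 long (x), 14 wide (y), 10 mm high (z), its lowest 3 mm narrowed to 50 by 10 mm. The foot's underside is 5 mm below this point. Between bar and head is a round stem of 14 mm diameter. Axes as for post_head.
- slot (a point): Centre of the slot, at the top face of the 110 mm square, 8 mm thick steel plate on the round wooden work stump (fixed, 224 mm across, 100 mm high). Slot 60 mm long along this x, 18 mm wide along y; z up. Under the plate, 5 mm high blocks leave free only the slot and the cross groove; below them is a round cavity in which the foot can turn.
- groove (a point): Centre of the cross groove under the plate, hidden, 13 mm below slot, axes as slot. Groove: 21 mm wide, runs along y, square to the slot. Locked, the foot bar lies along this y with post_foot at this point and post_head 91 mm above it. Once the foot is turned fully and let up, the spring (about 10 N) lifts it in here.
- pad (a point): Hidden sprung pad, fixed point at its top face when unloaded, 16 mm below slot. It yields straight down by up to 12 mm, at about 8 N on first touch, 17 N at the bottom. The foot is free to turn with its underside 5 to 12 mm below this point (best 10 to 11).
- stops (a point): Point on the turning axis, 26 mm below slot, at the height of hidden stop pins. From the slot's line the pins let the foot turn one way (clockwise or anticlockwise, not known beforehand) to about 95 degrees, and block the other way after about 38 degrees. Let go part-way, the post stays where it is, pressed up by the spring.
- holder_top (a point): Storage block of mid-brown wood, fixed, 110 (x) by 60 (y) by 48 mm high; this point is the centre of its top face. The post's foot stands in its pocket (64 by 22 mm, 40 mm deep); lift the post straight up by at least 45 mm to clear it.
- sandal_mid (a point): Bystander: black sandal with yellow straps, 226 by 80 mm, lying on the bench; centre of its sole, half-way up the 22 mm sole.
- hammer: Bystander: hammer lying on the bench beyond the stump, roughly across the robot's view; origin under its middle.
- jar_mid (a point): Bystander: closed amber glass jar, 60 mm diameter, 80 mm tall, standing; its centre.
- tray: Bystander: empty open cardboard-brown tray, 110 by 85 by 35 mm; origin at the centre of its underside.

How it is judged:
On the way:
1. the T-foot has been passed through the slot and pressed below the plate, still in line with the slot (z of post_foot in the frame of slot below -0.0165 m and horizontal distance between post_foot and slot below 0.008 m and angle between the x axis of post_foot and the x axis of slot, either way round below 0.3 rad), for 0.05 s.
At the end, for the whole second after the job is handed in: The post stands locked: its foot under the plate within 8 mm of the slot's centre, risen into the cross groove (foot centre 11 to 16 mm below the plate's top face), the foot bar within 9 degrees of square to the slot, the post upright within 5.7 degrees, and it stays so when let go (z of post_foot in the frame of slot between -0.016 and -0.011 m and horizontal distance between post_foot and slot below 0.008 m and angle between the x axis of post_foot and the y axis of slot, either way round below 0.16 rad and angle between post_head's own z axis and vertical below 0.1 rad); the robot touches nothing.
It fails at once if a bystander (sandal, hammer, jar or tray) was moved by more than 30 mm (distance of any of sandal_mid, hammer, jar_mid, tray from where it was at the start of the episode above 0.03 m).
It also fails if it takes over 58 s, if anything falls off the work surface, if the arm or the gripper's body presses on something with over 40 N, if the wrist force passes 120 N, or if a joint passes its speed limit or range.

ROBOT

A 6-joint arm with a two-finger parallel gripper is mounted at the origin on the work surface. World frame = base frame: x ahead of the robot, y to its left, z up, the work surface at z = 0. Lengths are in m, angles in rad, forces in N, time in s.
With the tool pointing down it reaches from about 0.425 to 0.95 m from the base axis. Payload 3.5 kg.
Tool frame: the origin (TCP) lies midway between the tips of the shut fingers; the grasp point (between the pads) lies 19 mm behind it; z points along the fingers, y is the line along which they close (so a half turn about z gives the same grasp; the last joint's range is limited). The gripper opens to 85 mm and grips with 20 to 120 N. Pads are 22 mm wide; open, the fingers measure 114 mm over their backs; the gripper's body (76 mm by 85 mm) begins 54 mm behind the grasp point. The pads swing forward as they close: fully open they stand 13 mm farther back than shut.
Start: joints at [1.052, 0.286, 1.577, -0, 1.279, -0.15], TCP at [0.243, 0.63, 0.231] pointing down, gripper open.
Joint ranges: [-2.77, 2.77], [-0.9, 2.22], [0.21, 2.48], [-1.53, 4.67], [0.24, 2.81], [-2.84, 2.84]. Speed limits (rad/s): [2.79, 2.79, 3.14, 3.14, 3.14, 3.14].

INTERFACE

Orientations are given as a unit quaternion [x, y, z, w].
In Python, from plant import ctrl, cams, order gives the robot as it stands.
- The arm moves only by the tool move_arm, never from a script. Its argument "plan" is one flat list of numbers, 7 for each row, row after row: the shift along the world's x, y, z in mm, then the turn, a rotation vector about the world's x, y, z in degrees, then the finger opening in mm, from 0 to 85.4. A call has 1 to 12 rows; each row shifts and turns the commanded pose from where the row before left it; what a row does not reach is not made up. A row lasts 1/10 s, in which the tool goes at most 50 mm and 8.59 degrees, less where a joint would pass 70% of its speed; a pose out of reach is approached as far as the arm can. A call is refused whole if a number of a shift passes 50 or a number of a turn 8.59, either way. A call with a gripper value outside its range is refused whole. The fingers move at their own pace and stop on an object; "newtons" is the grip in N (left out, the last holds). Time passes only in rows, so rows that do not move let the fingers close. It gives the time, the measured TCP pose, the force, the opening and the grip force at its end, in the units of the state.
- ctrl.get_state(): the state, without advancing time (a new reading comes with each control period).
- cams.read_camera(name): name is "side" or "top" or "wrist"; returns a dict with "color" (420x560x3 uint8, red, green, blue), "fov_y" (degrees; the focal length in pixels is half the picture's height over the tangent of half this angle, whatever the lens; pixels are square), "cx", "cy" (the principal point, pixels), "k1" (the pictures are not rectified: a ray, as slopes to the right and down, at radius r is drawn at 1 + k1 r^2 times it, then the intrinsics apply), "origin" and "orientation" of the camera in the world; the wrist camera has in their place "T_tool_cam" (4x4, takes a point from camera to tool coordinates, whose origin is the TCP and whose axes are the flange's). Camera axes: x right, y up, looking along -z (the intrinsics and any distortion apply to the point x, -y, -z); pixel columns grow to the right and rows downward; lengths in m; the calibration is good to about 2 mm. A picture is of the moment at which its call begins: read the wrist's pose just before it. There is no depth.
- order.sign_off(): hands the job in; it is judged then, once.
The state is a dict: "time": time; "qpos": joint angles; "dq": joint speeds; "joint_efforts": joint torques, N m; "eef_pos": TCP position; "tcp_rot": TCP orientation; "contact_force": force on the tool from outside, world axes, zero at the start; "wrist_torque": the same for the moment, N m; "opening": opening from 0.0 (shut) to 1.0 (fully open); "finger_force": force on a finger pad.
Only numpy, scipy, OpenCV 4.12 (cv2) and the standard library are available. Lean on these libraries where they do the work, as an engineer would, in place of code of your own. Each camera call takes 0.05 s, during which the arm holds its last target. There are 200 camera calls.

## Working session

There is one attempt and no reset: what is moved stays moved. The work goes in short steps, Python scripts to look and compute and a tool call to move; the robot and the scene stay as the last step left them, time stands still between calls to the robot, and variables do not carry over. Pictures are saved under pics/ and viewed, at most 10 in all, crops included, and the job is handed in when it is done.

Besides the shell and the picture viewer there is one more tool, called after "Emit:" by a JSON object that holds its "name" and its "arguments", one argument or row to a line. move_arm: Moves the arm, as the interface text tells. Its arguments: {"type":"object","properties":{"plan":{"type":"array","items":{"type":"number"}},"newtons":{"type":"number"}},"required":["plan"]}

```bash
mkdir -p pics; ls; cat > h.py <<'E'
import numpy as np, cv2
from scipy.spatial.transform import Rotation as R
from plant import ctrl, cams, order
def cam(name):
    s=ctrl.get_state(); c=cams.read_camera(name)
    if name=='wrist':
        T=np.eye(4); T[:3,:3]=R.from_quat(s['tcp_rot']).as_matrix(); T[:3,3]=s['eef_pos']
        T=T@np.array(c['T_tool_cam'])
    else:
        T=np.eye(4); o=np.array(c['orientation'])
        T[:3,:3]=R.from_quat(o).as_matrix() if o.size==4 else o.reshape(3,3); T[:3,3]=c['origin']
    c['T']=T; c['f']=210/np.tan(np.radians(c['fov_y'])/2)
    return c
def save(c,fn): cv2.imwrite('pics/'+fn,c['color'][:,:,::-1])
def rays(c,px):
    px=np.atleast_2d(np.array(px,float)); K=np.array([[c['f'],0,c['cx']],[0,c['f'],c['cy']],[0,0,1]])
    u=cv2.undistortPoints(px.reshape(-1,1,2),K,np.array([c['k1'],0,0,0.])).reshape(-1,2)
    d=np.c_[u[:,0],-u[:,1],-np.ones(len(u))]@c['T'][:3,:3].T
    return c['T'][:3,3],d
def onz(c,px,z):
    o,d=rays(c,px); return o+d*((z-o[2])/d[:,2])[:,None]
E
python3 - <<'E'
from h import *
for n in ['side','top','wrist']:
    c=cam(n); save(c,n+'0.png'); print(n,c['fov_y'],c['cx'],c['cy'],c['k1'],c['T'].round(3).tolist())
E
```

```text
pics
side 53.93781740446778 276.5452146679628 220.56474745300548 -0.10191115046769926 [[0.999, 0.015, -0.045, 0.57], [-0.046, 0.495, -0.868, -0.881], [0.009, 0.869, 0.495, 0.552], [0.0, 0.0, 0.0, 1.0]]
top 47.372105031629566 276.0529224292752 209.64845969381622 -0.01674042821460299 [[0.01, 0.976, -0.218, 0.374], [-1.0, 0.009, -0.004, -0.097], [-0.002, 0.218, 0.976, 1.24], [0.0, 0.0, 0.0, 1.0]]
wrist 69.82192890495023 281.7507977829609 205.10561877518163 -0.051788250104927394 [[0.361, -0.891, -0.274, 0.172], [0.933, 0.344, 0.108, 0.657], [-0.002, -0.295, 0.956, 0.372], [0.0, 0.0, 0.0, 1.0]]
```

View pics/top0.png

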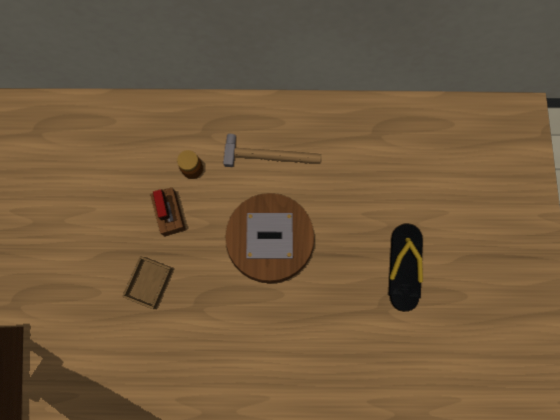

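View pics/side0.png

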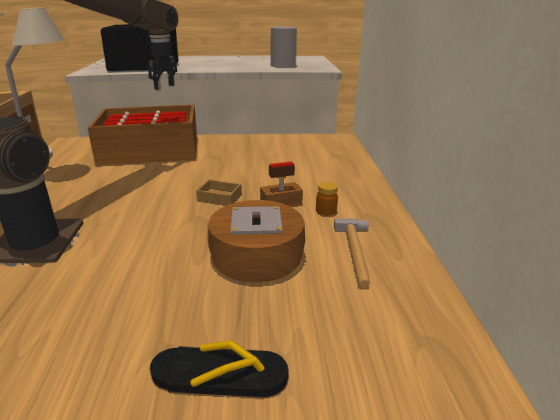

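The top view shows the red pad at about (160,204), the block at (168,212) and the slot at (270,236) running along image columns (world y). The jar is at (190,163) and the tray at (149,282). The side view shows the post standing at (281,180) and the plate at (256,218).

```bash
cat >> h.py <<'E'
def rect(c,mask,z,n=1):
    cs,_=cv2.findContours(mask.astype(np.uint8),cv2.RETR_EXTERNAL,cv2.CHAIN_APPROX_NONE)
    for k in sorted(cs,key=cv2.contourArea)[::-1][:n]:
        p=onz(c,k.reshape(-1,2).astype(float),z)[:,:2]
        (x,y),(w,h),a=cv2.minAreaRect((p*1000).astype(np.float32))
        if w<h: w,h,a=h,w,a+90
        print('px',k.reshape(-1,2).mean(0).round(1),'ctr',round(x,1),round(y,1),'size',round(w,1),round(h,1),'ang',round((a+90)%180-90,1))
E
python3 - <<'E'
from h import *
c=cam('top'); I=c['color'].astype(int); r,g,b=I[...,0],I[...,1],I[...,2]
yy,xx=np.mgrid[:420,:560]
print('pad'); rect(c,(r>110)&(g<50)&(b<50)&(xx<300),.123)
print('slot'); rect(c,(I.sum(2)<110)&(abs(xx-270)<20)&(abs(yy-236)<18),.1+.008)
print('plate'); rect(c,(abs(r-b)<40)&(I.sum(2)>270)&(abs(xx-270)<40)&(abs(yy-236)<40),.108)
h=onz(c,[[151,189],[174,187],[186,229],[161,235]],.048);print(h.round(3))
print(onz(c,[[190,158]],.08),onz(c,[[149,282]],.03))
print(I[236,262:278].tolist(),I[204,160])
E
```

```text
pad
px [158.9 202. ] ctr 638.8 189.6 size 61.9 15.2 ang 15.6
slot
px [269.  235.2] ctr 562.9 -76.0 size 52.7 12.1 ang -89.5
plate
px [269.9 234.3] ctr 564.6 -75.8 size 106.7 106.3 ang 0.5
[[0.692 0.231 0.048]
 [0.697 0.172 0.048]
 [0.588 0.135 0.048]
 [0.572 0.198 0.048]]
[[0.76551301 0.12827258 0.08      ]] [[0.45487753 0.22522242 0.03      ]]
[[15, 16, 16], [17, 16, 17], [16, 17, 16], [15, 17, 15], [16, 17, 16], [16, 17, 17], [16, 16, 15], [16, 17, 17], [16, 16, 16], [15, 16, 15], [16, 16, 16], [16, 17, 17], [14, 15, 15], [15, 16, 15], [16, 17, 16], [16, 17, 16]] [115  21  19]
```

```bash
python3 - <<'E'
from h import *
s=ctrl.get_state(); print(s['eef_pos'],R.from_quat(s['tcp_rot']).as_matrix().round(3).tolist(),s['contact_force'],s['time'],s['opening'])
E
```

```text
[0.24308231 0.62928423 0.2304304 ] [[-0.933, 0.36, -0.001], [0.36, 0.933, -0.001], [0.0, -0.001, -1.0]] [-0.90136706  0.39824778  0.48020185] 0.2 1.000327217140304
```

Emit:
{"name": "move_arm", "arguments": {
  "plan": [33,-36.6,0,0,0,3,85,33,-36.6,0,0,0,3,85,33,-36.6,0,0,0,3,85,33,-36.6,0,0,0,3,85,33,-36.6,0,0,0,3,85,33,-36.6,0,0,0,3,85,33,-36.6,0,0,0,3,85,33,-36.6,0,0,0,3,85,33,-36.6,0,0,0,3,85,33,-36.6,0,0,0,3,85,33,-36.6,0,0,0,3,85,33,-36.6,0,0,0,3.7,85]
}}

```text
time: 1.4
eef_pos: [0.6403, 0.1887, 0.2311]
tcp_rot: [-0.137, 0.991, 0.0, -0.0]
contact_force: [0.0, 0.2, -0.8]
opening: 0.992
finger_force: 0.0
```

Emit:
{"name": "move_arm", "arguments": {
  "plan": [0,0,0,0,0,0,85,0,0,0,0,0,0,85]
}}

```text
time: 1.6
eef_pos: [0.6396, 0.1893, 0.2307]
tcp_rot: [-0.134, 0.991, 0.0, -0.001]
contact_force: [0.1, 1.1, 0.1]
opening: 0.992
finger_force: 0.0
```

```bash
cat >> h.py <<'E'
def st():
    s=ctrl.get_state(); M=R.from_quat(s['tcp_rot']).as_matrix()
    print('t',round(s['time'],2),'tcp',(np.array(s['eef_pos'])*1000).round(1),'yaz',np.degrees(np.arctan2(M[1,1],M[0,1])).round(1),'tilt',M[:2,2].round(3),'F',np.round(s['contact_force'],1),'T',np.round(s['wrist_torque'],2),'op',round(s['opening']*85.4,1),'ff',s['finger_force'],'q6',round(float(np.degrees(s['qpos'][5])),1))
E
python3 - <<'E'
from h import *
st()
c=cam('wrist'); save(c,'w1.png'); I=c['color'].astype(int); r,g,b=I[...,0],I[...,1],I[...,2]
rect(c,(r>80)&(g<.45*r)&(b<.45*r)&(r-g>60),.123,2)
E
```

```text
t 1.6 tcp [639.6 189.3 230.7] yaz 105.4 tilt [-0.001  0.   ] F [0.1 1.1 0.1] T [ 0.01 -0.03 -0.  ] op 84.7 ff 0.0 q6 -97.6
px [282.9 199.4] ctr 636.3 190.4 size 65.8 19.7 ang 15.7
```

View pics/w1.png

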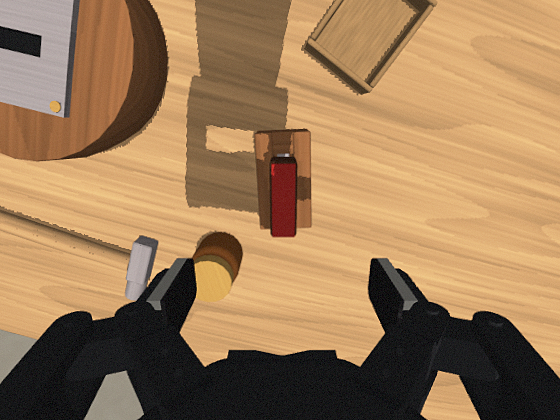

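The pad measures 65.8 x 19.7 mm, which matches its given size, with its centre at (636,190). The jar at (215,280) is clear of the fingers, so I'll descend and grip.

Emit:
{"name": "move_arm", "arguments": {
  "plan": [-3,1,-30,0,0,0,85,0,0,-40,0,0,0,85,0,0,-40,0,0,0,85,0,0,-26,0,0,0,85,0,0,-10,0,0,0,85,0,0,0,0,0,0,15,0,0,0,0,0,0,15,0,0,0,0,0,0,15,0,0,0,0,0,0,15,0,0,0,0,0,0,15,0,0,0,0,0,0,15,0,0,0,0,0,0,15],
  "newtons": 70
}}

```text
time: 2.85
eef_pos: [0.6379, 0.1913, 0.0876]
tcp_rot: [-0.135, 0.991, -0.0, 0.002]
contact_force: [0.5, -1.1, 5.9]
opening: 0.272
finger_force: 69.7
```

Emit:
{"name": "move_arm", "arguments": {
  "plan": [0,0,15,0,0,0,15,0,0,30,0,0,0,15,0,0,40,0,0,0,15,0,0,40,0,0,0,15,0,0,30,0,0,0,15,0,0,10,0,0,-8,15,0,-10,0,0,0,-8,15,0,-20,0,0,0,-8,15,0,-30,0,0,0,-8,15,0,-30,0,0,0,-8,15,0,-30,0,0,0,-8,15,0,-30,0,0,0,-8,15]
}}

```text
time: 4.05
eef_pos: [0.6353, 0.0406, 0.2497]
tcp_rot: [0.348, 0.937, -0.0, -0.001]
contact_force: [0.1, 0.7, -2.5]
opening: 0.269
finger_force: 69.2
```

Emit:
{"name": "move_arm", "arguments": {
  "plan": [-10,-20,0,0,0,-8.2,15,-10,-20,0,0,0,-8.2,15,-10,-20,0,0,0,-8.2,15,-10,-20,0,0,0,-8.2,15,-10,-20,0,0,0,-8.2,15,-10,-17,0,0,0,-8.2,15,-10,0,0,0,0,0,15,-3,0,0,0,0,0,15,0,0,0,0,0,0,15,0,0,0,0,0,0,15,0,0,0,0,0,0,15]
}}

```text
time: 5.15
eef_pos: [0.5636, -0.0749, 0.2504]
tcp_rot: [0.704, 0.71, 0.0, 0.0]
contact_force: [-0.6, 0.0, -2.6]
opening: 0.272
finger_force: 69.1
```

```bash
python3 - <<'E'
from h import *
st()
c=cam('wrist'); save(c,'w2.png')
t=cam('side'); save(t,'s2.png')
E
```

```text
t 5.15 tcp [563.6 -74.9 250.4] yaz 0.5 tilt [0. 0.] F [-0.6  0.  -2.6] T [ 0.02 -0.01 -0.03] op 23.3 ff 69.14473144104704 q6 -18.3
```

View pics/w2.png

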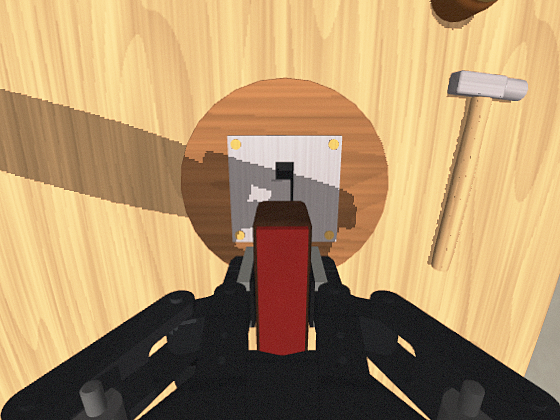

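View pics/s2.png

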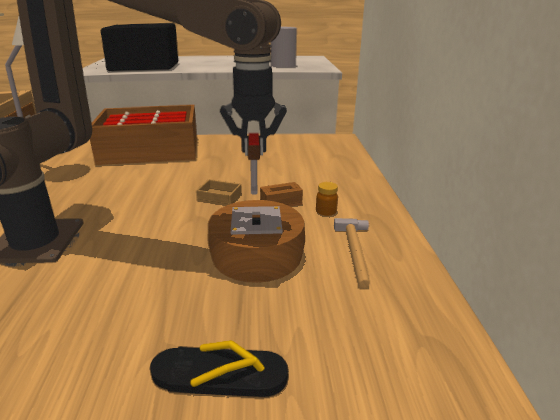

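The post is upright in the grip. The wrist image shows the plate's far edge at row 136 (columns 229–341), the slot's far end at (285,170), the stem at (292,190) and the red pad at (284,288).

```bash
python3 - <<'E'
from h import *
c=cam('wrist'); I=c['color'].astype(int); r,g,b=I[...,0],I[...,1],I[...,2]
yy,xx=np.mgrid[:420,:560]
rect(c,(r>80)&(g<.45*r)&(b<.45*r)&(r-g>60)&(yy>180),.2858)
# gold studs
m=((r-b>60)&(g>120)&(xx>225)&(xx<346)&(yy>132)&(yy<245)&(r>160)).astype(np.uint8)
n,_,S,C=cv2.connectedComponentsWithStats(m)
print([(S[i,4],C[i].round(1)) for i in range(1,n) if S[i,4]>15])
for z in(.1,.108):
    print(z,(onz(c,[[229,136],[341,136]],z)*1000).round(1).tolist())
# slot end: dark pixels in front of the foot
print(I[166,268:302].sum(1)); print(I[155:182,285].sum(1))
# foot / slot left-right edges rows
d=(I.sum(2)<130)&(abs(xx-285)<14)&(yy>158)&(yy<181)
rect(c,d,.1);rect(c,d,.108)
t=cam('top');I=t['color'].astype(int);print('plate side-by-top, studs')
E
python3 - <<'E'
import cv2
a=cv2.imread('pics/w2.png')[125:250,215:355]; b=cv2.imread('pics/s2.png')[110:250,200:310]
cv2.imwrite('pics/z.png',cv2.hconcat([cv2.resize(a,(400,357),interpolation=0),cv2.resize(b,(400,357))]))
E
```

```text
px [282.  287.5] ctr 562.8 -70.6 size 60.9 20.0 ang -89.7
[(np.int32(127), array([256.3, 133.6])), (np.int32(72), array([341.2, 139.6])), (np.int32(89), array([235.3, 143.9])), (np.int32(94), array([333.3, 143.8])), (np.int32(25), array([226.4, 147.6])), (np.int32(60), array([342.9, 168.8])), (np.int32(25), array([342.3, 181. ])), (np.int32(86), array([341.5, 233.3])), (np.int32(56), array([240.3, 234.9])), (np.int32(28), array([338.4, 243.3])), (np.int32(18), array([240.4, 243.1]))]
0.1 [[512.0, -20.8, 100.0], [618.7, -20.0, 100.0]]
0.108 [[513.4, -20.2, 108.0], [617.2, -19.4, 108.0]]
[659 666 664 650 640 659 713 415  96 106 140 119 135 129 132  99 133 122
 120 108 116 135 151 122  37 212 621 654 649 639 651 654 659 649]
[651 639 650 649 643 686 594  55 104 131 129 122 143 127 104 120  70  74
  70  81  73  73  61  60 233 379 406]
px [284.2 170.3] ctr 564.7 -54.4 size 17.9 15.8 ang -89.6
px [284.2 170.3] ctr 564.7 -52.8 size 17.4 15.4 ang -89.6
plate side-by-top, studs
```

View pics/z.png

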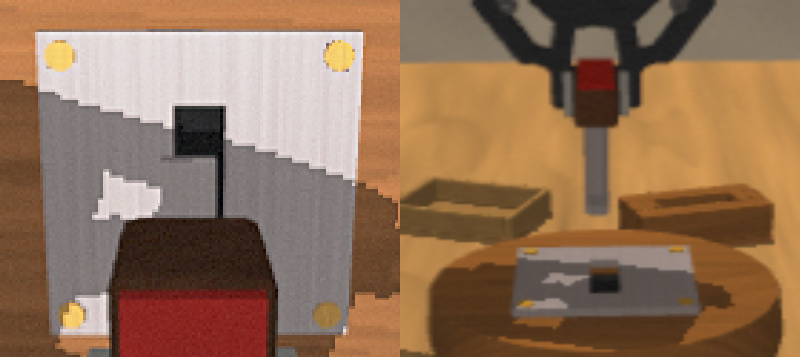

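Emit:
{"name": "move_arm", "arguments": {
  "plan": [1,-1,-15,0,0,0,15,1,-1,-25,0,0,0,15,0,0,-15,0,0,0,15,0,0,-5,0,0,0,15,0,0,0,0,0,0,15,0,0,0,0,0,0,15]
}}

```text
time: 5.95
eef_pos: [0.5658, -0.0777, 0.1911]
tcp_rot: [0.705, 0.709, 0.0, 0.001]
contact_force: [0.3, -0.4, -2.1]
opening: 0.268
finger_force: 69.3
```

```bash
python3 - <<'E'
from h import *
st()
c=cam('wrist'); s=cam('side')
a=c['color'][110:235,200:370,::-1]; b=s['color'][160:260,200:310,::-1]
cv2.imwrite('pics/z3.png',cv2.hconcat([cv2.resize(a,(490,360),interpolation=0),cv2.resize(b,(310,360))]))
E
```

```text
t 5.95 tcp [565.8 -77.7 191.1] yaz 0.4 tilt [ 0.001 -0.   ] F [ 0.3 -0.4 -2.1] T [ 0.   -0.05  0.02] op 22.9 ff 69.2623788700439 q6 -18.4
```

View pics/z3.png

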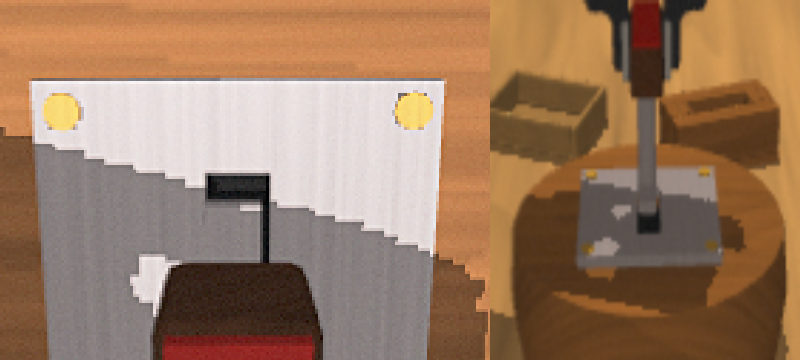

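The crop shows the slot at columns 206–270 with its far end at row 175. The foot's right edge is at column 261 and its far end at about row 200. I'll convert these to offsets.

```bash
python3 - <<'E'
from h import *
c=cam('wrist'); k=490/170
P=lambda u,v:[200+(u)/k-.5,110+v/k-.5]
print('slot corners',onz(c,[P(206,175),P(270,175)],.1).round(4)[:,:2].tolist())
print('foot R edge, lit',onz(c,[P(261,200),P(261,240)],.1145).round(4)[:,:2].tolist(), onz(c,[P(261,240)],.1215).round(4)[:,:2].tolist())
print('plate',onz(c,[P(32,79),P(445,79)],.1).round(4)[:,:2].tolist())
I=c['color'].astype(int).sum(2); 
for v in (176,178,180,182,184): print(v,I[v,262:300].tolist())
E
```

```text
slot corners [[0.5568, -0.0453], [0.5742, -0.0452]]
foot R edge, lit [[0.5714, -0.0491], [0.5715, -0.0597]] [[0.5713, -0.0578]]
plate [[0.5108, -0.0198], [0.6201, -0.0191]]
176 [392, 393, 398, 386, 372, 378, 394, 407, 308, 135, 74, 58, 96, 85, 85, 49, 66, 48, 68, 68, 85, 65, 59, 70, 63, 72, 65, 72, 81, 36, 59, 656, 672, 666, 659, 661, 662, 674]
178 [394, 418, 403, 387, 380, 401, 402, 408, 318, 137, 67, 72, 88, 80, 92, 64, 79, 100, 97, 88, 64, 72, 73, 72, 57, 92, 74, 95, 70, 37, 115, 663, 695, 678, 662, 660, 662, 666]
180 [393, 400, 398, 399, 397, 387, 398, 408, 286, 300, 330, 332, 320, 331, 324, 310, 315, 316, 305, 314, 356, 369, 376, 371, 368, 354, 362, 390, 195, 37, 117, 347, 352, 334, 648, 691, 683, 690]
182 [383, 417, 403, 388, 391, 393, 406, 404, 314, 378, 409, 397, 404, 404, 405, 392, 397, 397, 397, 390, 607, 644, 633, 645, 655, 640, 622, 659, 368, 63, 138, 372, 387, 374, 372, 350, 359, 363]
184 [397, 396, 401, 397, 390, 405, 401, 410, 307, 363, 405, 405, 399, 398, 393, 398, 386, 386, 384, 395, 403, 371, 387, 392, 396, 395, 383, 407, 239, 49, 160, 375, 390, 393, 383, 385, 394, 395]
```

Emit:
{"name": "move_arm", "arguments": {
  "plan": [1,1.5,0,0,0,0,15,0,0,-4,0,0,0,15,0,0,-4,0,0,0,15,0,0,-3,0,0,0,15,0,0,-3,0,0,0,15,0,0,-3,0,0,0,15,0,0,0,0,0,0,15]
}}

```text
time: 6.8
eef_pos: [0.5659, -0.076, 0.1725]
tcp_rot: [0.705, 0.709, -0.0, -0.001]
contact_force: [0.3, -0.2, -2.8]
opening: 0.27
finger_force: 69.3
```

```bash
python3 - <<'E'
from h import *
st()
E
```

```text
t 6.8 tcp [565.9 -76.  172.5] yaz 0.4 tilt [-0.001  0.   ] F [ 0.3 -0.2 -2.8] T [-0.08  0.07  0.02] op 23.0 ff 69.2649320117198 q6 -18.2
```

No contact force, and the foot has entered the slot. I'll keep going down onto the spring.

Emit:
{"name": "move_arm", "arguments": {
  "plan": [0,0,-3,0,0,0,15,0,0,-3,0,0,0,15,0,0,-3,0,0,0,15,0,0,-3,0,0,0,15,0,0,0,0,0,0,15,0,0,0,0,0,0,15]
}}

```text
time: 7.4
eef_pos: [0.5665, -0.0761, 0.1633]
tcp_rot: [0.705, 0.709, -0.0, -0.0]
contact_force: [-3.1, 0.8, 6.2]
opening: 0.269
finger_force: 70.3
```

Emit:
{"name": "move_arm", "arguments": {
  "plan": [0,0,-3,0,0,0,15,0,0,-3,0,0,0,15,0,0,0,0,0,0,15,0,0,0,0,0,0,15]
}}

```text
time: 7.8
eef_pos: [0.5666, -0.0762, 0.1583]
tcp_rot: [0.705, 0.709, -0.0, -0.0]
contact_force: [-4.2, 1.6, 10.3]
opening: 0.273
finger_force: 70.8
```

Emit:
{"name": "move_arm", "arguments": {
  "plan": [-0.7,0.3,-3,0,0,0,15,0,0,-2,0,0,0,15,0,0,0,0,0,0,15,0,0,0,0,0,0,15]
}}

```text
time: 8.2
eef_pos: [0.5665, -0.0761, 0.1544]
tcp_rot: [0.705, 0.71, 0.0, 0.001]
contact_force: [-6.1, 1.8, 12.5]
opening: 0.268
finger_force: 71.2
```

Emit:
{"name": "move_arm", "arguments": {
  "plan": [-1,0,-1,0,0,0,15,0,0,0,0,0,4,15,0,0,0,0,0,6,15,0,0,0,0,0,6,15,0,0,0,0,0,6,15,0,0,0,0,0,6,15,0,0,0,0,0,0,15]
}}

```text
time: 8.9
eef_pos: [0.5683, -0.0768, 0.1549]
tcp_rot: [0.512, 0.859, 0.001, 0.005]
contact_force: [-0.1, 1.3, 12.0]
opening: 0.269
finger_force: 71.2
```

```bash
python3 - <<'E'
from h import *
st()
E
```

```text
t 8.9 tcp [568.3 -76.8 154.9] yaz 28.5 tilt [ 0.01  -0.003] F [-0.1  1.3 12. ] T [0.14 0.13 0.04] op 23.0 ff 71.1887775035575 q6 -46.3
```

Emit:
{"name": "move_arm", "arguments": {
  "plan": [0,0,-1,0,0,5,15,0,0,0,0,0,5,15,0,0,0,0,0,5,15,0,0,0,0,0,5,15,0,0,0,0,0,0,15]
}}

```text
time: 9.4
eef_pos: [0.5683, -0.0769, 0.154]
tcp_rot: [0.355, 0.935, 0.0, 0.005]
contact_force: [-0.5, 1.0, 13.3]
opening: 0.273
finger_force: 71.3
```

```bash
python3 - <<'E'
from h import *
st()
E
```

```text
t 9.4 tcp [568.3 -76.9 154. ] yaz 48.5 tilt [ 0.01  -0.003] F [-0.5  1.  13.3] T [0.19 0.15 0.15] op 23.3 ff 71.26354890642688 q6 -66.3
```

```bash
cat >> h.py <<'E'
def padlook(fn,dz=.0354):
    z=ctrl.get_state()['eef_pos'][2]+dz
    c=cam('wrist'); save(c,fn); I=c['color'].astype(int); r,g,b=I[...,0],I[...,1],I[...,2]
    yy,_=np.mgrid[:420,:560]; st(); rect(c,(r>80)&(g<.45*r)&(b<.45*r)&(r-g>60)&(yy>150),z)
E
python3 -c "
from h import *
padlook('w4.png')"
```

```text
t 9.45 tcp [568.3 -76.9 154. ] yaz 48.4 tilt [ 0.01  -0.003] F [-0.7 -0.1 12.8] T [0.14 0.2  0.1 ] op 23.0 ff 71.26707637449726 q6 -66.3
px [281.8 287.5] ctr 564.4 -73.6 size 61.3 20.0 ang -41.7
```

The head has followed to 48°, past the 38° block, so anticlockwise looks like the free way.

Emit:
{"name": "move_arm", "arguments": {
  "plan": [0,0,0,0,0,5,15,0,0,0,0,0,5,15,0,0,0,0,0,5,15,0,0,0,0,0,5,15,0,0,0,0,0,0,15]
}}

```text
time: 9.95
eef_pos: [0.5681, -0.077, 0.154]
tcp_rot: [0.187, 0.982, -0.001, 0.005]
contact_force: [-1.4, 0.5, 12.6]
opening: 0.27
finger_force: 71.3
```

```bash
python3 -c "
from h import *
padlook('w5.png')"
```

```text
t 10.0 tcp [568.2 -76.9 154. ] yaz 68.4 tilt [ 0.009 -0.003] F [-0.2  0.4 12.9] T [0.1  0.26 0.09] op 23.2 ff 71.28448631381616 q6 -86.3
px [281.9 287.5] ctr 563.6 -74.8 size 61.3 20.1 ang -21.7
```

Emit:
{"name": "move_arm", "arguments": {
  "plan": [0,0,0,0,0,6,15,0,0,0,0,0,6,15,0,0,0,0,0,6,15,0,0,0,0,0,5,15,0,0,0,0,0,0,15]
}}

```text
time: 10.5
eef_pos: [0.5676, -0.0759, 0.1539]
tcp_rot: [-0.012, 1.0, -0.0, 0.004]
contact_force: [-1.3, 2.6, 15.0]
opening: 0.272
finger_force: 71.5
```

```bash
python3 -c "
from h import *
padlook('w6.png')"
```

```text
t 10.55 tcp [567.6 -75.9 153.8] yaz 91.3 tilt [ 0.008 -0.   ] F [-2.4  3.  13.6] T [ 0.65  0.55 -0.06] op 23.1 ff 71.45154282683507 q6 -109.2
px [281.9 287.5] ctr 562.8 -75.3 size 61.2 20.0 ang 1.3
```

Emit:
{"name": "move_arm", "arguments": {
  "plan": [0,0,2,0,0,0,15,0,0,2,0,0,0,15,0,0,2,0,0,0,15,0,0,2,0,0,0,15,0,0,0,0,0,0,15,0,0,0,0,0,0,15]
}}

```text
time: 11.15
eef_pos: [0.5674, -0.0758, 0.1605]
tcp_rot: [-0.012, 1.0, -0.0, 0.004]
contact_force: [0.2, 1.6, 8.8]
opening: 0.268
finger_force: 70.6
```

```bash
python3 -c "
from h import *
padlook('w7.png')"
```

```text
t 11.2 tcp [567.4 -75.8 160.5] yaz 91.3 tilt [ 0.008 -0.   ] F [0.4 2.6 9.2] T [ 0.52  0.04 -0.  ] op 23.3 ff 70.59009458636865 q6 -109.2
px [281.9 287.7] ctr 562.6 -75.2 size 61.2 20.1 ang 1.2
```

Emit:
{"name": "move_arm", "arguments": {
  "plan": [0,0,1,0,0,0,15,0,0,1,0,0,0,15,0,0,1,0,0,0,15,0,0,0,0,0,0,15]
}}

```text
time: 11.6
eef_pos: [0.567, -0.0759, 0.1614]
tcp_rot: [-0.012, 1.0, -0.0, 0.004]
contact_force: [5.1, 2.9, 5.7]
opening: 0.271
finger_force: 70.1
```

The foot stopped rising at the groove height, so it's caught. I'll release, rise and check.

Emit:
{"name": "move_arm", "arguments": {
  "plan": [0,0,-1,0,0,0,15,0,0,0,0,0,0,40,0,0,0,0,0,0,60,0,0,0,0,0,0,80,0,0,0,0,0,0,80,0,0,0,0,0,0,80,0,0,10,0,0,0,80,0,0,25,0,0,0,80,0,0,35,0,0,0,80,0,0,35,0,0,0,80,0,0,0,0,0,0,80,0,0,0,0,0,0,80]
}}

```text
time: 12.8
eef_pos: [0.5652, -0.076, 0.2653]
tcp_rot: [-0.012, 1.0, -0.001, 0.002]
contact_force: [-0.1, 0.1, 0.9]
opening: 0.939
finger_force: 0.0
```

```bash
python3 - <<'E'
from h import *
padlook('w8.png',.1975-ctrl.get_state()['eef_pos'][2])
s=cam('side')
a=cv2.imread('pics/w8.png'); b=s['color'][110:290,190:320,::-1]
cv2.imwrite('pics/z8.png',cv2.hconcat([cv2.resize(a,(480,360)),cv2.resize(b,(260,360))]))
E
```

```text
t 12.85 tcp [564.4 -75.7 263.4] yaz 91.4 tilt [-0. -0.] F [-0.6  0.1 -1. ] T [ 0.   -0.   -0.07] op 80.0 ff 0.0 q6 -109.2
px [280.8 217.8] ctr 565.7 -75.9 size 65.4 20.2 ang 1.3
```

View pics/z8.png

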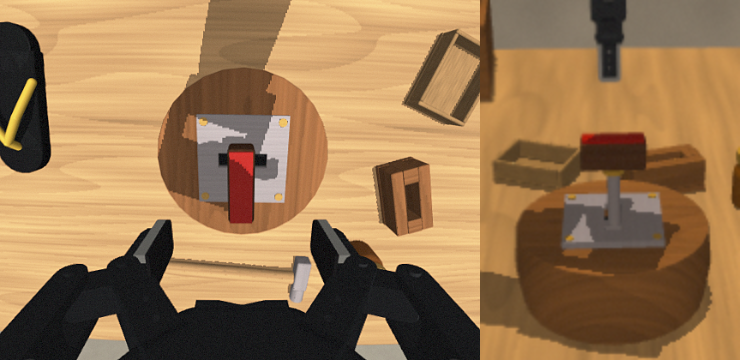

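The image shows the post upright on the stump, with its head square to the slot. The pad centre is at (566,-76), its size matches a height of 0.197 m, and the gripper is clear.

```bash
python3 -c "
from h import *
print(order.sign_off())"
```

```text
the job is handed in; nothing more can be done
None
```

The post is standing upright and locked in the stump after an anticlockwise quarter turn, with the gripper well clear and the bystanders untouched; the job was handed in at about 13 s on the robot's clock, with no verdict returned.

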